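Hold a maple block flush on a bevel stage

TASK

Dry-fit the maple block on the tilted bevel stage: pick it up, tilt it to match the sloping wooden face and lay its underside flush on that face, long side running straight up and down the slope, midway across it, with the block's lower end touching the brass stop strip. Finish while still gripping the block and pressing it onto the face with a light steady push; do not let go. Leave the rosin, the sanding block and the varnish jar where they are.

Things in the scene. Friction and masses are not known exactly. Their poses are not given: they have to be found in the camera images.
- maple_block: Plain maple offcut, 44 x 76 x 28 mm, 40 g or somewhat more or less, the only block of bare pale wood lying loose near the work. It lies flat on the bench left of the stage. Origin at the centre of its underside; x along the 44 mm width, y along the 76 mm length, z up out of its top.
- bevel_stage: Stage fixed on the wool mat, to the robot's right: dark base board 170 x 150 x 12 mm, tilting bed, curved stays and black knobs (81 mm either side, 100 to 130 mm up from the hinge, at most 50 mm above the face). Origin: middle of the board's underside, 6 mm over the bench; x from the bed's low end (robot's left) to its high end. The bed is clamped at 11 to 26 degrees and does not give.
- stage_bed: The tilting bed with the sloping face, a pale wooden plate 130 x 100 x 6 mm. Origin on the hinge axis in the middle of the width; x points straight up the slope, y level across it, z is the normal out of the face. The face lies 14 mm above the origin along z and runs from x = 12 mm to x = 142 mm.
- stop (a point): Middle of the brass stop strip (90 mm wide, 6 mm thick, across the low end of the sloping face, standing 8 mm proud of it), on the side that the block touches, 4 mm above the face. Axes as the seat.
- seat (a point): Point on the surface of the sloping face, mid-width, 38 mm up the slope from the stop strip: where the centre of the block's underside belongs. x straight up the slope, y level across, z normal out of the face.
- rosin: Bystander: round brown cake of rosin, 43 mm across, 16 mm high, left of the maple block. Origin at the centre of its underside.
- sanding_block: Bystander: cork block wrapped in reddish sandpaper, 32 x 58 x 24 mm, beyond the stage. Origin at the centre of its underside. (To the right of the stage stands a fixed, solid desk lamp, its shade over about x = 0.25 to 0.45, y = -0.45 to -0.6 m: swing clear of it.)
- varnish_jar: Bystander: jar of amber varnish with black lid, 56 mm across, 87 mm high, further back. Origin at the centre of its underside.
Not all that is in view belongs to the job. Leave any black or turquoise look-alike of the maple_block alone.

How it is judged:
On the way:
1. the maple block is gripped and lifted clear of the bench and the stage (height (world z) of maple_block above 0.05 m and contact force between the fingers and maple_block above 1 N and contact force between maple_block and bevel_stage below 0.1 N), for 0.1 s.
At the end, for the whole second after the job is handed in: Block flush on the sloping face (2 degrees, 2 mm), its length within 4 degrees of the slope direction, lower end within 3 mm of the stop strip, middle within 15 mm of the middle of the face, at rest; the fingers still hold it and the push on the stage is 3 to 35 N (x of maple_block in the frame of seat between -0.003 and 0.003 m and y of maple_block in the frame of seat between -0.015 and 0.015 m and z of maple_block in the frame of seat between -0.002 and 0.002 m and angle between the z axis of maple_block and the z axis of seat, either way round below 0.035 rad and angle between the y axis of maple_block and the x axis of seat, either way round below 0.07 rad and contact force between maple_block and stage_bed between 3 and 35 N and contact force between the fingers and maple_block above 2 N and linear speed of maple_block below 0.01 m/s); the arm keeps its last pose, push and grip.
It fails at once if a bystander (rosin, sanding block or varnish jar) is moved by more than 15 mm (distance of any of rosin, sanding_block, varnish_jar from where it was at the start of the episode above 0.015 m).
It fails at once if the block is rammed onto the stage with more than 60 N (contact force between maple_block and bevel_stage above 60 N).
It also fails if it takes over 40 s, if anything falls off the work surface, if the arm or the gripper's body presses on something with over 40 N, if the wrist force passes 120 N, or if a joint passes its speed limit or range.

ROBOT

A 6-joint arm with a two-finger parallel gripper is mounted at the origin on a cart in front of the work surface, level with it; the furniture and walls round the work are solid. World frame = base frame: x ahead of the robot, y to its left, z up, the work surface at z = 0. Lengths are in m, angles in rad, forces in N, time in s.
With the tool pointing down it reaches from about 0.275 to 1 m from the base axis. Payload 8.4 kg.
Tool frame: the origin (TCP) lies at the very end of the fingers, on their centre line; the grasp point (between the pads) lies 19 mm behind it (bot.grasp_offset is the distance from the TCP to the grasp point, in m); z points along the fingers, x is the direction in which the jaws open and shut, and the axes are right-handed (so a half turn about z gives the same grasp; the last joint's range is limited). The gripper opens to 85 mm and grips with 20 to 120 N. Pads are 22 mm wide; open, the fingers measure 114 mm over their backs; the gripper's body (76 mm by 85 mm) begins 54 mm behind the grasp point. The pads swing forward as they close: fully open they stand 13 mm farther back than shut.
Start: joints at [1.274, 0.353, 1.633, -0, 1.155, -0.002], TCP at [0.182, 0.598, 0.231] pointing down, gripper open.
Joint ranges: [-2.63, 2.63], [-0.92, 2.1], [0.06, 2.66], [-1.3, 4.44], [0, 2.69], [-3.02, 3.02]. Speed limits (rad/s): [2.22, 2.22, 2.79, 3.14, 3.14, 3.14].

INTERFACE

Orientations are given as a unit quaternion [w, x, y, z].
In Python, from rig import bot gives the robot as it stands. The module is installed in compiled form; this text tells all that it offers.
- The arm moves only by the shell command python3 -m crank 'ROWS' [OPENING] [FORCE]. ROWS is JSON, a list of rows, each a list of 4 numbers: the shift along the tool's x, y, z in mm, then the turn about the tool's z in degrees. In form: [[dx, dy, dz, yaw], ...]. A call has 1 to 12 rows; each row is the pose to reach, as a shift and turn from the pose commanded when the call began, along the tool's axes at that moment; what a row does not reach only later rows make up. A row lasts 1/12 s, in which the tool goes at most 41.7 mm and 7.16 degrees, less where a joint would pass 70% of its speed; a pose out of reach is approached as far as the arm can. A call with a gripper value outside its range is refused whole. OPENING is the opening, from -1 (shut) to 1 (fully open), so that 0 is half open, set as the call begins (- or left out, the last holds). The fingers move at their own pace and stop on an object; FORCE is the grip in N (left out, the last holds). Time passes only in rows, so rows that repeat a pose let the fingers close. It gives the time, the measured TCP pose, the force and the opening at its end, in the units of the state.
- bot.observe(): the state, without advancing time (a new reading comes with each control period).
- bot.camera(name): name is "scene" or "top" or "wrist"; returns a dict with "frame" (420x560x3 uint8, red, green, blue), "fx", "fy", "cx", "cy" (pixels), "R" (3x3) and "t" (3): a world point X has camera coordinates R X + t. Camera axes: x right, y down, z forward; pixel columns grow to the right and rows downward; lengths in m; the calibration is good to about 2 mm. The wrist camera is an equidistant fisheye: a pixel r from the principal point sees the ray r / f radians off the axis. A picture is of the moment at which its call begins. There is no depth.
- bot.hand_in(): hands the job in, once; it reports no verdict.
The state is a dict: "time": time; "qpos": joint angles; "dq": joint speeds; "joint_torque": joint torques, N m; "position": TCP position; "tool_rot": TCP orientation; "force": force on the tool from outside, world axes, zero at the start; "wrist_torque": the same for the moment, N m; "grip_width": finger opening in m.
Only numpy, scipy, OpenCV 4.12 (cv2) and the standard library are available. Lean on these libraries where they do the work, as an engineer would, in place of code of your own. Each camera call takes 0.05 s, during which the arm holds its last target.

## Working session

There is one attempt and no reset: what is moved stays moved. The work goes in short steps, Python scripts to look and compute and a shell command to move; the robot and the scene stay as the last step left them, time stands still between calls to the robot, and variables do not carry over. Pictures are saved under pics/ and viewed, and the job is handed in when it is done.

```bash
mkdir -p pics; python3 - <<'E'
from rig import bot
import cv2,numpy as np
s=bot.observe()
print({k:np.round(v,4).tolist() for k,v in s.items()}, bot.grasp_offset)
for n in("scene","top","wrist"):
    c=bot.camera(n); cv2.imwrite(f"pics/{n}0.png",c["frame"][:,:,::-1])
    np.savez(f"{n}0.npz",**c)
    print(n,c["fx"],c["fy"],c["cx"],c["cy"],np.round(c["R"],4).tolist(),np.round(c["t"],4).tolist())
E
```

```text
{'time': 0.0, 'qpos': [1.2736, 0.3536, 1.6341, -0.0, 1.1552, -0.0024], 'dq': [0.0011, 0.0002, -0.0013, -0.0024, -0.0001, -0.0006], 'joint_torque': [-0.0045, -60.523, -34.2056, -0.0005, 0.0097, 0.0001], 'position': [0.1815, 0.5976, 0.2306], 'tool_rot': [0.0004, 0.8033, 0.5956, -0.0005], 'force': [0.164, -0.2922, -0.4677], 'wrist_torque': [-0.0311, -0.085, 0.0129], 'grip_width': 0.0851} 0.0187
scene 402.92816424532054 402.92816424532054 275.8501808222509 209.5282167260732 [[0.832, -0.5543, 0.0242], [-0.2608, -0.4292, -0.8648], [0.4897, 0.7132, -0.5016]] [-0.422, 0.1747, 0.9873]
top 525.4585168792854 525.4585168792854 282.9552872583144 207.22928736800586 [[0.0109, -0.9999, 0.0071], [-0.9823, -0.0121, -0.1867], [0.1868, -0.005, -0.9824]] [-0.0179, 0.509, 1.3119]
wrist 325.19226210127806 325.19226210127806 280.6686241171701 209.6080943238352 [[0.2909, 0.9567, -0.0011], [0.9098, -0.2763, 0.3099], [0.2962, -0.0912, -0.9508]] [-0.6241, -0.0398, 0.3803]
```

View pics/scene0.png

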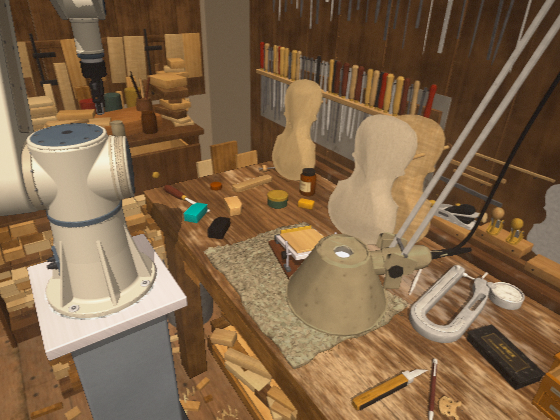

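View pics/top0.png

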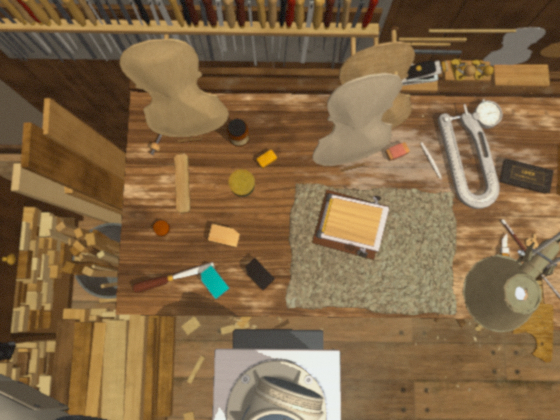

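View pics/wrist0.png

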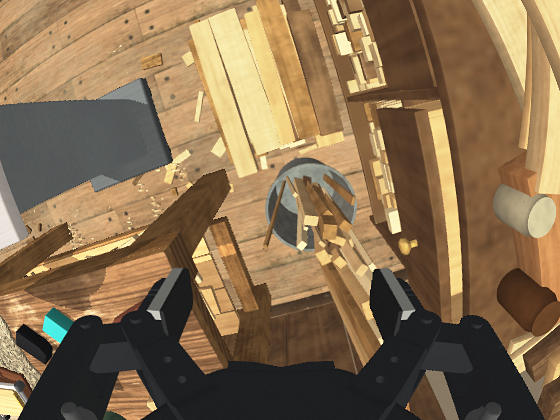

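```bash
python3 - <<'E'
import cv2,numpy as np
t=cv2.imread("pics/top0.png"); s=cv2.imread("pics/scene0.png")
cv2.imwrite("pics/c1.png",cv2.resize(t[180:310,190:410],None,fx=3.6,fy=3.6,interpolation=cv2.INTER_CUBIC))
cv2.imwrite("pics/c2.png",cv2.resize(s[180:300,170:350],None,fx=4.4,fy=4.4,interpolation=cv2.INTER_CUBIC))
E
```

```text
(no output)
```

View pics/c1.png

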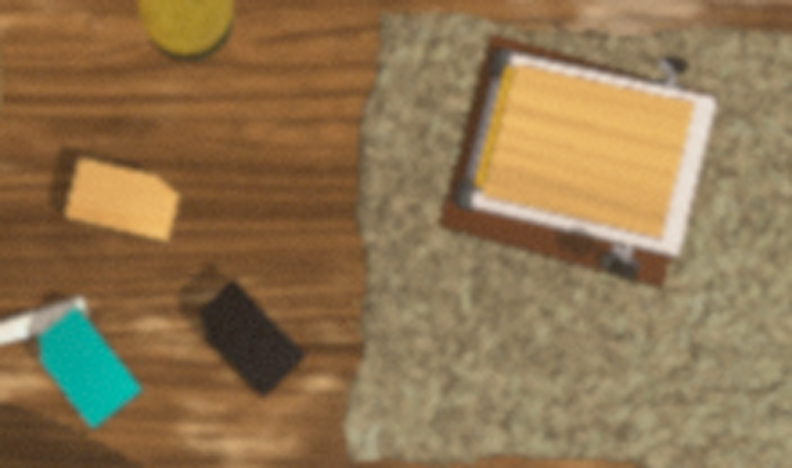

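View pics/c2.png

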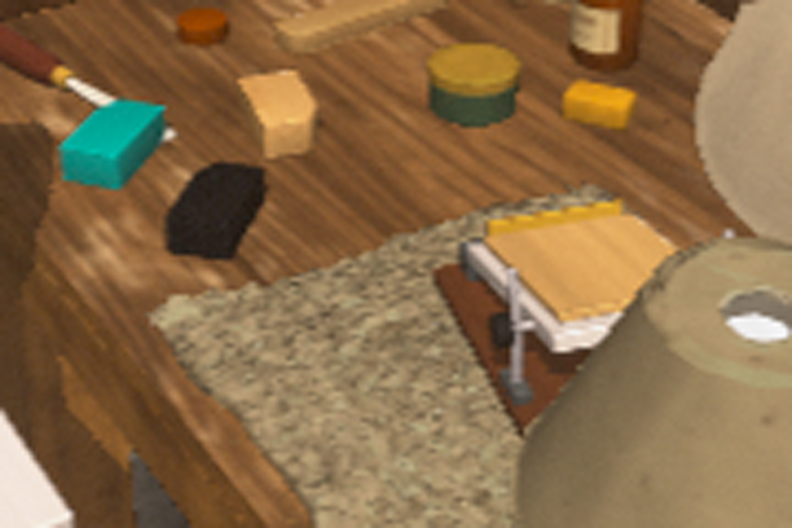

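Candidates for the maple block, in the top view: pale block (224,235), black one (260,273), turquoise one (214,282), and a long pale stick (182,182). Only the one at (224,235) is bare pale wood at about 44x76 mm, left of the stage, so it is the block. The enlarged crop confirms this. The stage face is at (355,222) with its brass stop on the left, at about x=327.

```bash
cat > h.py <<'E'
import numpy as np,cv2
def load(n): return dict(np.load(n+".npz"))
def cen(c): return -c["R"].T@c["t"]
def ray(c,uv):
    uv=np.atleast_2d(uv).astype(float)
    d=np.c_[(uv[:,0]-c["cx"])/c["fx"],(uv[:,1]-c["cy"])/c["fy"],np.ones(len(uv))]
    return d@c["R"]
def onz(c,uv,z):
    d=ray(c,uv);o=cen(c); return o+d*((z-o[2])/d[:,2])[:,None]
def tri(c1,u1,c2,u2):
    P=lambda c:np.array([[c["fx"],0,c["cx"]],[0,c["fy"],c["cy"]],[0,0,1]])@np.c_[c["R"],c["t"]]
    X=cv2.triangulatePoints(P(c1),P(c2),np.array(u1,float).T,np.array(u2,float).T)
    return (X[:3]/X[3]).T
def proj(c,X):
    p=np.atleast_2d(X)@c["R"].T+c["t"]
    return np.c_[c["fx"]*p[:,0]/p[:,2]+c["cx"],c["fy"]*p[:,1]/p[:,2]+c["cy"]]
E
python3 - <<'E'
from h import *
T=load("top0");S=load("scene0");print(cen(T),cen(S))
for c,n,pts in((T,"top",[(224,235),(355,222),(328,220)]),(S,"scene",[(233,202),(300,240),(295,232)])):
    hsv=cv2.cvtColor(c["frame"],cv2.COLOR_RGB2HSV)
    for p in pts: print(n,p,hsv[p[1],p[0]],c["frame"][p[1],p[0]])
    m=cv2.inRange(hsv,(10,60,170),(22,190,255))
    cv2.imwrite(f"pics/m_{n}.png",m)
    nc,l,st,ce=cv2.connectedComponentsWithStats(m,connectivity=4)
    for p in pts[:2]:
        k=l[p[1],p[0]]
        if not k: print("none");continue
        mm=(l==k).astype(np.uint8)
        ct=max(cv2.findContours(mm,cv2.RETR_EXTERNAL,cv2.CHAIN_APPROX_NONE)[0],key=cv2.contourArea)
        print(n,p,st[k],cv2.approxPolyDP(ct,2.5,True)[:,0].tolist(),cv2.minAreaRect(ct))
E
```

```text
[ 0.25516102 -0.00525855  1.38392833] [-0.08680973 -0.86302915  0.65652508]
top (224, 235) [ 18 147 226] [226 172  96]
top (355, 222) [ 18 140 229] [229 180 103]
top (328, 220) [ 17 144 220] [220 168  96]
top (224, 235) [209 224  31  23 480] [[212, 225], [209, 240], [236, 246], [239, 234], [234, 229]] ((223.9228515625, 234.82150268554688), (29.404993057250977, 17.03622817993164), 13.495734214782715)
top (355, 222) [ 322  198   61   48 2115] [[331, 198], [323, 233], [373, 245], [382, 208]] ((351.83660888671875, 220.68080139160156), (54.60927200317383, 39.75119400024414), 13.495734214782715)
scene (233, 202) [ 17 151 226] [226 169  92]
scene (300, 240) [ 17 147 221] [221 166  94]
scene (295, 232) [ 17 148 225] [225 169  94]
scene (233, 202) [224 196  18  20 226] [[237, 196], [224, 198], [231, 215], [239, 213], [241, 203]] ((234.02053833007812, 204.55477905273438), (19.779953002929688, 14.161978721618652), 69.44395446777344)
scene (300, 240) [280 227  44  27 663] [[323, 236], [311, 227], [280, 234], [297, 253], [312, 249]] ((302.576904296875, 240.38462829589844), (22.94558334350586, 41.772735595703125), 78.69007110595703)
```

```bash
python3 - <<'E'
from h import *
T=load("top0");W=load("wrist0")
print("wristcam",cen(W))
c=onz(T,[[223.9,234.8]],.028)[0]
a=np.radians(13.5); d=np.array([np.cos(a),np.sin(a)])
p=onz(T,[np.array([223.9,234.8])+10*d,np.array([223.9,234.8])-10*d],.028)
v=(p[0]-p[1]);print("block",c,"long axis ang",np.degrees(np.arctan2(v[1],v[0])))
s=onz(T,[[352,221],[352+10*d[0],221+10*d[1]]],.045);v=s[1]-s[0]
print("stage face",s[0],"ang",np.degrees(np.arctan2(v[1],v[0])))
for n,q in(("rosin",(161,228)),("jar",(237,131)),("sand",(397,151)),("jar2",(241,182)),("yellow",(266,158))):print(n,onz(T,[q],.02)[0])
E
```

```text
wristcam [0.10513555 0.62074205 0.3732018 ]
block [0.43819729 0.14053667 0.028     ] long axis ang -102.86829149559564
stage face [ 0.47575195 -0.1907979   0.045     ] ang -103.04507481306904
rosin [0.45525948 0.30651015 0.02      ]
jar [0.72368379 0.11491194 0.02      ]
sand [ 0.6729192  -0.31855195  0.02      ]
jar2 [0.58159265 0.10038521 0.02      ]
yellow [0.64873393 0.03490199 0.02      ]
```

```bash
python3 -m crank '[[-30,31,0,7],[-60,63,0,14],[-90,95,0,21],[-121,126,0,28],[-151,158,0,36],[-181,189,0,43],[-211,221,0,50],[-242,252,0,57],[-272,284,0,64],[-302,315,0,72],[-332,347,0,79],[-363,378,0,86]]' 1 20; python3 -m crank '[[0,0,0,0],[0,0,0,0],[0,0,0,0]]'; python3 - <<'E'
from rig import bot
import cv2,numpy as np
s=bot.observe()
print({k:np.round(v,4).tolist() for k,v in s.items()})
c=bot.camera("wrist"); cv2.imwrite("pics/w1.png",c["frame"][:,:,::-1]); np.savez("w1.npz",**c)
E
```

```text
time: 1.15
position: [0.4268, 0.1601, 0.2314]
tool_rot: [-0.0, 0.994, -0.109, 0.0]
force: [1.4, 0.2, -0.8]
grip_width: 0.0854
time: 1.4
position: [0.426, 0.162, 0.2311]
tool_rot: [-0.0, 0.994, -0.106, -0.0]
force: [-0.5, 0.4, -0.6]
grip_width: 0.0855
{'time': 1.4, 'qpos': [0.3597, 0.0858, 1.9797, 0.0005, 1.0765, 0.5723], 'dq': [0.0374, -0.0018, 0.0023, 0.0008, 0.0008, 0.0001], 'joint_torque': [-1.7647, -39.0376, -32.6931, -0.1196, -0.0179, 0.0232], 'position': [0.426, 0.162, 0.2311], 'tool_rot': [-0.0001, 0.9943, -0.1062, -0.0003], 'force': [-0.5487, 0.3652, -0.6034], 'wrist_torque': [0.0246, 0.0043, -0.0612], 'grip_width': 0.0855}
```

View pics/w1.png

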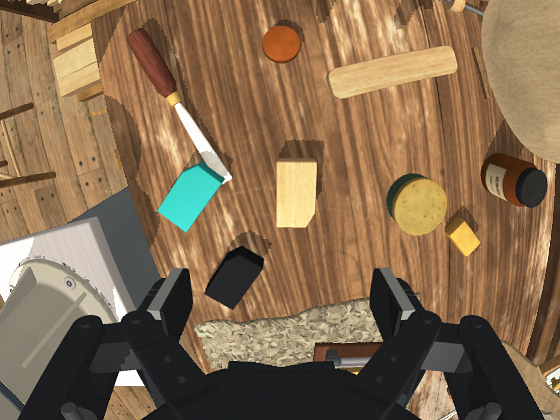

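```bash
cat >> h.py <<'E'
def fray(c,uv):
    K=np.array([[c["fx"],0,c["cx"]],[0,c["fy"],c["cy"]],[0,0,1.]])
    u=cv2.fisheye.undistortPoints(np.array(uv,float).reshape(-1,1,2),K,np.zeros(4)).reshape(-1,2)
    return np.c_[u,np.ones(len(u))]@c["R"]
def fonz(c,uv,z):
    d=fray(c,uv);o=cen(c); return o+d*((z-o[2])/d[:,2])[:,None]
def fproj(c,X):
    K=np.array([[c["fx"],0,c["cx"]],[0,c["fy"],c["cy"]],[0,0,1.]])
    return cv2.fisheye.projectPoints(np.array(X,float).reshape(-1,1,3),cv2.Rodrigues(c["R"])[0],c["t"],K,np.zeros(4))[0].reshape(-1,2)
E
python3 - <<'E'
from h import *
c=load("w1");f=c["frame"];hsv=cv2.cvtColor(f,cv2.COLOR_RGB2HSV)
print(hsv[190,295],hsv[160,295],hsv[190,319])
m=cv2.inRange(hsv,(12,50,170),(25,150,255))
nc,l,st,ce=cv2.connectedComponentsWithStats(m,connectivity=4);k=l[190,295]
ct=max(cv2.findContours((l==k).astype(np.uint8),cv2.RETR_EXTERNAL,cv2.CHAIN_APPROX_NONE)[0],key=cv2.contourArea)
print(st[k],cv2.approxPolyDP(ct,2.5,True)[:,0].tolist())
X=fonz(c,ct[:,0],.028)[:,:2]*1000
r=cv2.minAreaRect(X.astype(np.float32));print(r,cv2.boxPoints(r))
cv2.imwrite("pics/w1c.png",cv2.resize(f[140:250,250:345,::-1],None,fx=5,fy=5,interpolation=cv2.INTER_CUBIC))
E
```

```text
[ 21 108 247] [ 17 120 125] [ 13 135  81]
[ 269  162   51  119 2830] [[277, 162], [276, 221], [271, 206], [269, 208], [286, 263], [277, 228], [287, 225], [290, 229], [301, 280], [302, 271], [301, 268], [299, 270], [290, 228], [305, 227], [315, 209], [319, 218], [315, 199], [316, 163]]
((430.830810546875, 108.42520141601562), (146.50225830078125, 55.39952087402344), 82.75813293457031) [[394.1181    39.25019 ]
 [449.07568   32.266624]
 [467.54352  177.60022 ]
 [412.58594  184.58377 ]]
```

View pics/w1c.png

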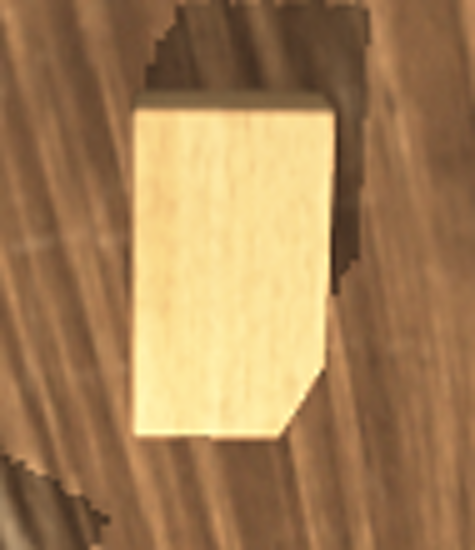

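```bash
python3 - <<'E'
from h import *
c=load("w1")
P=[[276.8,161.6],[316.6,161.6],[277.0,227.2],[306,227.2],[315.2,213]]
X=fonz(c,P,.028)*1000;print(X[:,:2].round(1))
A,B,C,D,E=X[:,:2]
print(np.linalg.norm(A-B),np.linalg.norm(A-C))
v=C-A;w=B-A
print(np.degrees(np.arctan2(v[1],v[0])),np.degrees(np.arctan2(w[1],w[0])), "centre",(B+C)/2, "toolx",)
o=bot=None
E
```

```text
[[425.9 183.3]
 [467.9 174.5]
 [410.  109.7]
 [442.3 102.7]
 [455.7 117.3]]
42.904863288905425 75.34021180614309
-102.23521029065037 -11.922992050950006 centre [438.92797621 142.10098377] toolx
```

```bash
python3 -m crank '[[13,36,0,0],[26,72,0,0],[39,108,0,0],[52,144,0,0],[65,180,0,0],[78,216,0,0],[91,252,0,0],[104,288,0,0],[117,324,0,0],[125,340,0,0],[125,340,0,0],[125,340,0,0]]'; python3 - <<'E'
from rig import bot
import cv2,numpy as np
s=bot.observe()
print({k:np.round(s[k],4).tolist() for k in("time","position","tool_rot","dq")})
c=bot.camera("wrist"); cv2.imwrite("pics/w2.png",c["frame"][:,:,::-1]); np.savez("w2.npz",**c)
E
```

```text
time: 2.45
position: [0.477, -0.1957, 0.2309]
tool_rot: [-0.0, 0.994, -0.106, -0.0]
force: [-0.9, -0.4, -0.5]
grip_width: 0.0855
{'time': 2.45, 'position': [0.477, -0.1957, 0.2309], 'tool_rot': [-0.0003, 0.9944, -0.1056, -0.0003], 'dq': [0.0249, -0.0148, 0.0218, 0.0055, 0.0051, 0.0087]}
```

View pics/w2.png

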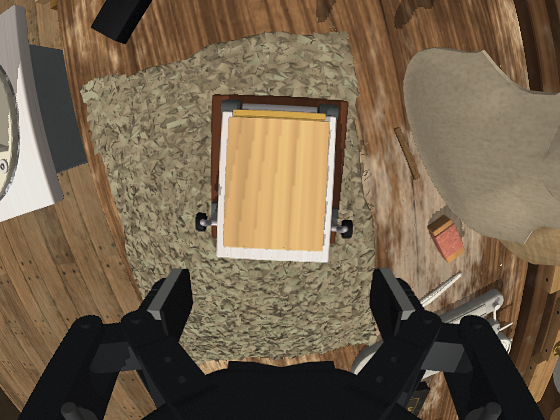

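```bash
python3 - <<'E'
from h import *
f=load("w2")["frame"][:,:,::-1]
cv2.imwrite("pics/w2a.png",cv2.resize(f[85:145,200:360],None,fx=5,fy=5,interpolation=cv2.INTER_CUBIC))
cv2.imwrite("pics/w2b.png",cv2.resize(f[200:280,190:360],None,fx=4.7,fy=4.7,interpolation=cv2.INTER_CUBIC))
E
```

```text
(no output)
```

View pics/w2a.png

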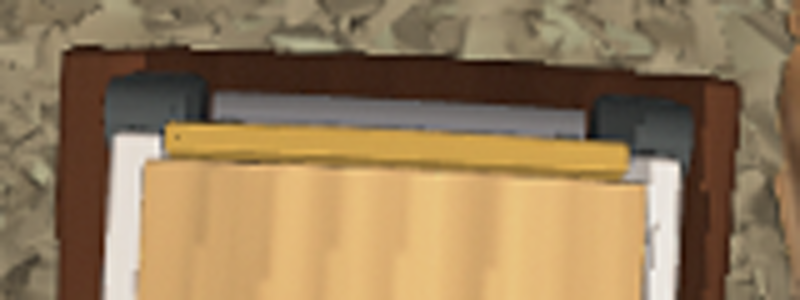

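View pics/w2b.png

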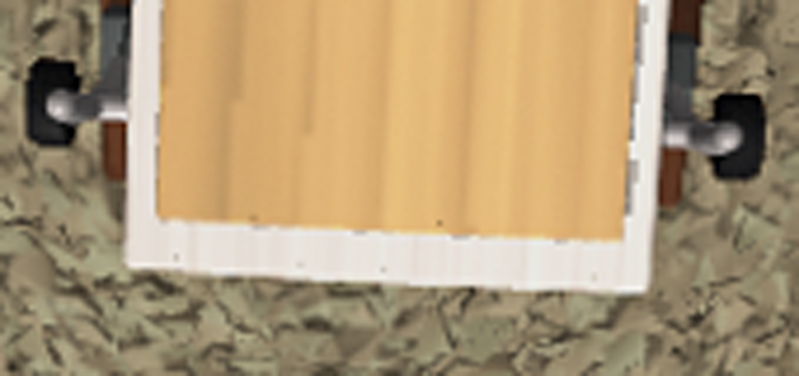

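```bash
cat > fit.py <<'E'
from h import *
from scipy.optimize import least_squares
W=load("w2");T=load("top0");S=load("scene0")
def frame(p):
    x,y,z,yaw,th=p
    ex=np.array([np.cos(yaw)*np.cos(th),np.sin(yaw)*np.cos(th),np.sin(th)])
    ey=np.array([-np.sin(yaw),np.cos(yaw),0]);return np.array([x,y,z]),ex,ey
# corners: (slope, across +ey): robot-right of slope; image-left in wrist = small world x
def pts(p,q):
    o,ex,ey=frame(p);return np.array([o+a*ex+b*ey for a,b in q])
# ey for yaw=-103deg points to (+.97,-.22): far side (+x world) 
Q=[(0,-.05),(0,.05),(.13,-.05),(.13,.05)]
ow=[(228.8,116.6),(328.8,121.4),(223.2,246.0),(322.6,250.9)]
ot=[(323,231.5),(331.6,198.0),(374.1,245.5),(381.9,207.2)]
os_=[(280.2,234.2),(299.2,252)]
def res(p,use="wts"):
    r=[]
    if "w" in use:r.append((fproj(W,pts(p,Q))-ow).ravel())
    if "t" in use:r.append((proj(T,pts(p,Q))-ot).ravel())
    if "s" in use:r.append((proj(S,pts(p,[Q[0],Q[2]]))-os_).ravel())
    return np.concatenate(r)
p0=[.49,-.12,.04,np.radians(-103),np.radians(17)]
for use in("w","wt","ws","wts"):
    r=least_squares(res,p0,args=(use,))
    p=r.x;print(use,"lowmid",(p[:3]*1000).round(1),"yaw,tilt",np.degrees(p[3:]).round(2),"res",r.fun.round(1))
    o,ex,ey=frame(p);print("  seat",((o+.038*ex)*1000).round(1))
E
python3 fit.py
```

```text
w lowmid [ 489.2 -128.6   47.1] yaw,tilt [-104.91   14.13] res [ 0.1  0.1  0.1 -0.1 -0.1  0.2 -0.1 -0.2]
  seat [ 479.7 -164.2   56.4]
wt lowmid [ 489.3 -128.3   48.3] yaw,tilt [-104.85   13.68] res [ 0.  -0.1  0.4 -0.3  0.1  0.3  0.2 -0.1  0.   2.3  1.2 -1.  -1.1  0.1
  0.4  0.5]
  seat [ 479.9 -164.    57.3]
ws lowmid [ 489.3 -128.6   48.5] yaw,tilt [-104.79   13.  ] res [-0.   0.2  0.4 -0.1  0.5  0.4  0.1 -0.1 -0.6  0.1 -2.   0. ]
  seat [ 479.8 -164.4   57.1]
wts lowmid [ 489.4 -128.5   48.9] yaw,tilt [-104.74   12.95] res [ 0.   0.1  0.6 -0.3  0.6  0.4  0.3 -0.2  0.1  2.3  1.2 -1.  -0.9  0.1
  0.5  0.4 -0.6 -0.  -1.9 -0.1]
  seat [ 480.  -164.3   57.4]
```

```bash
python3 -m crank '[[-12,-36,0,0],[-24,-72,5,0],[-36,-107,20,0],[-48,-143,40,0],[-60,-179,60,0],[-72,-215,80,0],[-84,-250,100,0],[-96,-286,120,0],[-108,-322,130,0],[-108,-322,130,0],[-108,-322,130,0],[-108,-322,130,0]]'; python3 - <<'E'
from rig import bot
from h import *
s=bot.observe()
print({k:np.round(s[k],4).tolist() for k in("time","position","tool_rot","dq")})
c=bot.camera("wrist"); cv2.imwrite("pics/w3.png",c["frame"][:,:,::-1]); np.savez("w3.npz",**c)
E
```

```text
time: 3.5
position: [0.4381, 0.142, 0.1014]
tool_rot: [0.0, 0.995, -0.104, -0.0]
force: [0.3, -0.5, 0.2]
grip_width: 0.0855
{'time': 3.5, 'position': [0.4381, 0.142, 0.1014], 'tool_rot': [0.0001, 0.9946, -0.1042, -0.0002], 'dq': [-0.0462, -0.0103, -0.0044, -0.0033, -0.0002, -0.0035]}
```

View pics/w3.png

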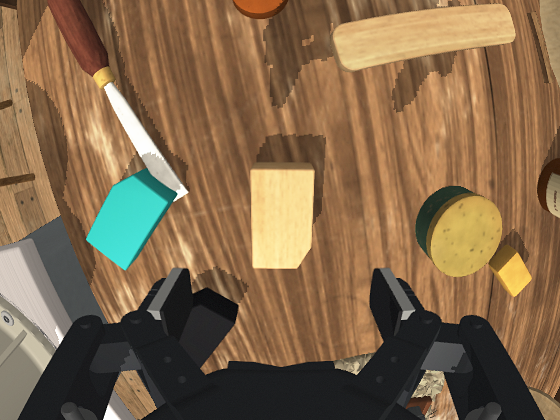

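```bash
python3 - <<'E'
from h import *
c=load("w3")
P=[[250.8,168.8],[314,168.8],[253,268.6],[301,268.8]]
X=fonz(c,P,.028)*1000;A,B,C,D=X[:,:2]
print(X.round(1)[:,:2],np.linalg.norm(A-B),np.linalg.norm(A-C),"centre",(B+C)/2,[np.degrees(np.arctan2(*(v)[::-1])) for v in(C-A,B-A,D-C)])
R=np.array([[.9777,-.21],[-.21,-.9777]])
for n,q,z in(("knife",(186,193),.003),("turq",(178,200),.028),("black",(195,288),.028),("black2",(237,300),.028)):
    print(n,R@(fonz(c,[q],z)[0][:2]*1000-[438,142]))
E
```

```text
[[425.9 183.4]
 [467.8 174.5]
 [409.6 109.4]
 [444.9 101.8]] 42.761065456349016 75.8041682582237 centre [438.66539967 141.94728152] [np.float64(-102.4726827632261), np.float64(-11.949552902929998), np.float64(-12.140313115731363)]
knife [-75.01090511 -14.36769025]
turq [-73.7537753 -15.9803616]
black [-68.21804391  56.85894683]
black2 [-34.81850369  66.90192324]
```

```bash
python3 -m crank '[[0,0,25,0],[0,0,50,0],[0,0,70,0],[0,0,85,0],[0,0,93,0],[0,0,99,0],[0,0,99,0],[0,0,99,0]]'; python3 -m crank '[[0,0,0,0],[0,0,0,0],[0,0,0,0],[0,0,0,0],[0,0,0,0],[0,0,0,0],[0,0,0,0],[0,0,0,0]]' -1 20;  python3 -m crank '[[0,0,0,0],[0,0,0,0]]'
```

```text
time: 4.22
position: [0.4395, 0.1406, 0.0028]
tool_rot: [-0.0, 0.994, -0.107, 0.0]
force: [1.0, -0.7, 0.0]
grip_width: 0.0854
time: 4.88
position: [0.4395, 0.141, 0.0029]
tool_rot: [-0.0, 0.994, -0.106, 0.0]
force: [-0.5, -0.5, 7.7]
grip_width: 0.0433
time: 5.05
position: [0.4395, 0.141, 0.0029]
tool_rot: [-0.0, 0.994, -0.106, 0.0]
force: [-0.4, -1.4, 8.2]
grip_width: 0.0437
```

```bash
python3 -m crank '[[0,0,-10,0],[0,0,-30,0],[0,0,-60,0],[0,0,-90,0],[0,0,-110,0],[0,0,-120,0],[0,0,-120,0],[0,0,-120,0]]';python3 - <<'E'
from rig import bot
from h import *
s=bot.observe()
print({k:np.round(s[k],4).tolist() for k in("time","position","tool_rot","force","wrist_torque")})
c=bot.camera("wrist"); cv2.imwrite("pics/w4.png",c["frame"][:,:,::-1]); np.savez("w4.npz",**c)
c=bot.camera("scene"); cv2.imwrite("pics/s4.png",cv2.resize(c["frame"][130:270,170:350,::-1],None,fx=4,fy=4,interpolation=cv2.INTER_CUBIC)); np.savez("s4.npz",**c)
E
```

```text
time: 5.72
position: [0.439, 0.1409, 0.1223]
tool_rot: [-0.0, 0.994, -0.106, 0.0]
force: [-1.4, 0.0, -0.4]
grip_width: 0.0435
{'time': 5.7167, 'position': [0.439, 0.1409, 0.1223], 'tool_rot': [-0.0002, 0.9944, -0.1061, 0.0004], 'force': [-1.3989, 0.018, -0.4385], 'wrist_torque': [-0.0088, 0.0214, -0.0083]}
```

View pics/w4.png

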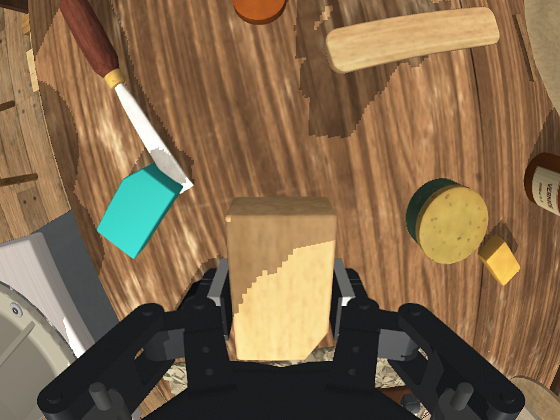

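View pics/s4.png

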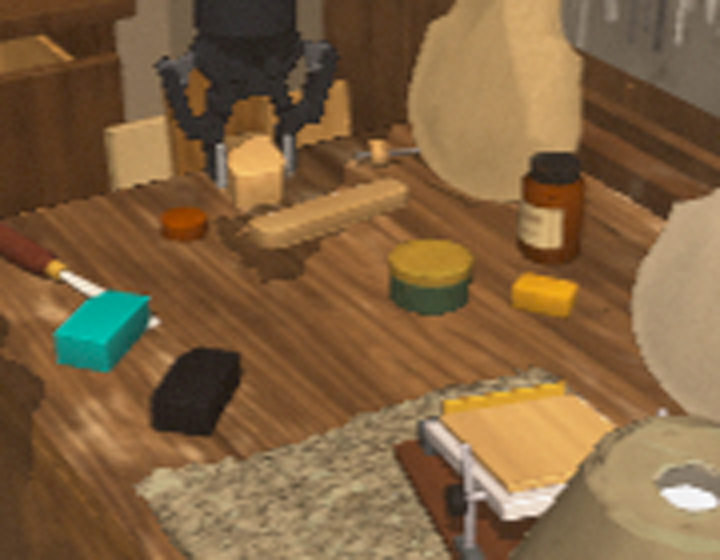

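```bash
python3 -m crank '[[10,28,0,0],[22,61,0,0],[34,95,0,1],[46,129,0,1],[58,162,0,2],[70,196,0,2.6],[82,230,0,2.6],[93,260,5,2.6],[101,282,12,2.6],[104.4,291.5,20,2.6],[104.4,291.5,25,2.6],[104.4,291.5,25,2.6]]'; python3 -m crank '[[0,0,0,0],[0,0,0,0]]';python3 - <<'E'
from rig import bot
from h import *
s=bot.observe()
print({k:np.round(s[k],4).tolist() for k in("time","position","tool_rot","force","wrist_torque")})
print(np.degrees(2*np.arctan2(s["tool_rot"][2],s["tool_rot"][1]))-90)
c=bot.camera("wrist"); cv2.imwrite("pics/w5.png",c["frame"][:,:,::-1]); np.savez("w5.npz",**c)
c=bot.camera("scene"); cv2.imwrite("pics/s5.png",cv2.resize(c["frame"][150:290,210:390,::-1],None,fx=4,fy=4,interpolation=cv2.INTER_CUBIC)); np.savez("s5.npz",**c)
E
```

```text
time: 6.82
position: [0.4778, -0.1654, 0.095]
tool_rot: [-0.001, 0.992, -0.129, -0.002]
force: [-0.5, 0.8, 0.0]
grip_width: 0.0436
time: 6.98
position: [0.4793, -0.1648, 0.097]
tool_rot: [-0.0, 0.992, -0.128, -0.001]
force: [-0.1, 0.6, -0.7]
grip_width: 0.0436
{'time': 6.9833, 'position': [0.4793, -0.1648, 0.097], 'tool_rot': [-0.0002, 0.9918, -0.1281, -0.0005], 'force': [-0.0775, 0.5586, -0.7337], 'wrist_torque': [-0.0541, 0.0373, -0.0116]}
-104.7139532237474
```

View pics/w5.png

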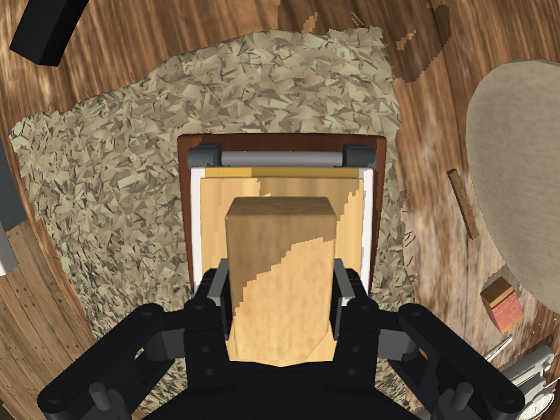

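View pics/s5.png

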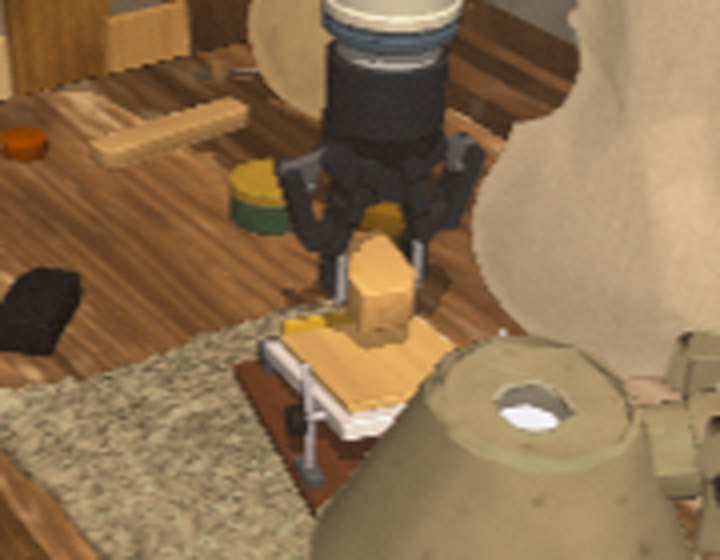

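```bash
python3 -m crank '[[0,0,8,0],[0,0,15,0],[0,0,20,0],[0,0,20,0]]'; python3 -m crank '[[0,0,1,0],[0,0,2,0],[0,0,2,0]]';python3 -m crank '[[0,0,1,0],[0,0,2,0],[0,0,2,0]]'
```

```text
time: 7.42
position: [0.4787, -0.1657, 0.076]
tool_rot: [-0.0, 0.992, -0.129, -0.001]
force: [-0.8, -0.1, -0.7]
grip_width: 0.0441
time: 7.67
position: [0.4796, -0.1662, 0.0752]
tool_rot: [-0.0, 0.992, -0.129, -0.0]
force: [-0.1, -0.5, -0.7]
grip_width: 0.0434
time: 7.92
position: [0.4796, -0.1662, 0.0732]
tool_rot: [0.0, 0.992, -0.129, 0.0]
force: [1.4, -0.7, -0.9]
grip_width: 0.0435
```

```bash
python3 -m crank '[[0,0,1,0],[0,0,2,0],[0,0,2,0]]'
```

```text
time: 8.17
position: [0.4795, -0.1661, 0.0711]
tool_rot: [-0.0, 0.992, -0.129, -0.0]
force: [-0.1, -0.1, -0.4]
grip_width: 0.0439
```

```bash
python3 -m crank '[[0,0,1,0],[0,0,1,0]]';python3 -m crank '[[0,0,1,0],[0,0,1,0]]'
```

```text
time: 8.33
position: [0.4796, -0.166, 0.0705]
tool_rot: [-0.0, 0.992, -0.129, -0.0]
force: [-1.2, 1.7, 4.3]
grip_width: 0.0438
time: 8.5
position: [0.4797, -0.1658, 0.0697]
tool_rot: [-0.0, 0.992, -0.129, 0.0]
force: [-1.2, 3.9, 7.5]
grip_width: 0.0437
```

```bash
python3 -m crank '[[0,0,1,0],[0,0,1,0]]';python3 -m crank '[[0,0,0.5,0],[0,0,1,0],[0,0,1,0]]'
```

```text
time: 8.67
position: [0.4798, -0.1656, 0.0688]
tool_rot: [-0.0, 0.992, -0.129, 0.0]
force: [-1.1, 5.3, 7.7]
grip_width: 0.0434
time: 8.92
position: [0.4798, -0.1654, 0.0678]
tool_rot: [-0.001, 0.992, -0.129, 0.0]
force: [-0.9, 7.2, 9.3]
grip_width: 0.0434
```

```bash
python3 -m crank '[[0,0,1,0],[0,0,2,0],[0,0,2,0]]'; python3 - <<'E'
from rig import bot
from h import *
c=bot.camera("wrist"); cv2.imwrite("pics/w6.png",cv2.resize(c["frame"][120:400,140:420,::-1],None,fx=2.1,fy=2.1)); np.savez("w6.npz",**c)
c=bot.camera("scene"); cv2.imwrite("pics/s6.png",cv2.resize(c["frame"][190:270,260:360,::-1],None,fx=6,fy=6,interpolation=cv2.INTER_CUBIC))
E
```

```text
time: 9.17
position: [0.4799, -0.1652, 0.0658]
tool_rot: [-0.001, 0.992, -0.129, 0.0]
force: [0.3, 8.1, 9.4]
grip_width: 0.0437
```

View pics/w6.png

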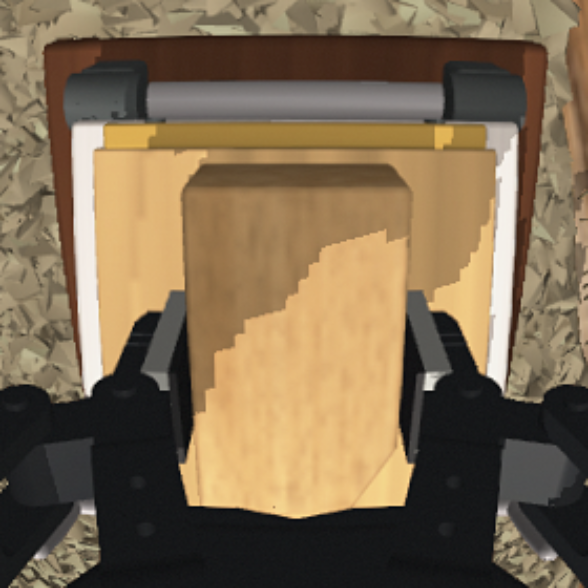

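View pics/s6.png

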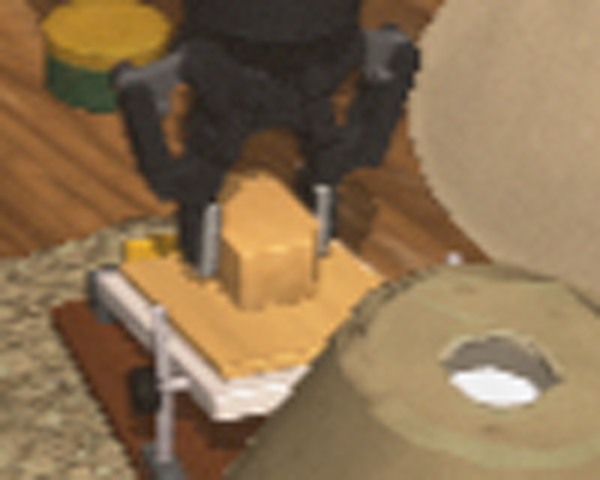

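```bash
python3 -m crank '[[0,0,1,0],[0,0,1,0]]';python3 -m crank '[[0,0,1,0],[0,0,1,0]]'
```

```text
time: 9.43
position: [0.4799, -0.1651, 0.0648]
tool_rot: [-0.001, 0.992, -0.129, 0.0]
force: [-0.1, 9.6, 9.2]
grip_width: 0.0438
time: 9.6
position: [0.48, -0.1651, 0.0639]
tool_rot: [-0.001, 0.992, -0.129, 0.0]
force: [-0.3, 8.8, 9.8]
grip_width: 0.0438
```

```bash
python3 -m crank '[[0,0,1,0],[0,0,1,0]]'
```

```text
time: 9.77
position: [0.48, -0.1651, 0.0629]
tool_rot: [-0.001, 0.992, -0.129, 0.0]
force: [0.6, 9.5, 10.0]
grip_width: 0.0437
```

```bash
python3 -m crank '[[0,0,1,0],[0,0,1,0]]'
```

```text
time: 9.93
position: [0.4801, -0.1651, 0.0619]
tool_rot: [-0.001, 0.992, -0.129, 0.0]
force: [0.3, 10.0, 9.3]
grip_width: 0.0437
```

```bash
python3 -m crank '[[0,0,0.5,0],[0,0,0.5,0]]'
```

```text
time: 10.1
position: [0.4801, -0.1651, 0.0614]
tool_rot: [-0.001, 0.992, -0.129, 0.0]
force: [0.4, 10.1, 10.6]
grip_width: 0.0437
```

```bash
python3 -m crank '[[0,0,0.5,0],[0,0,0.5,0]]'
```

```text
time: 10.27
position: [0.4801, -0.1651, 0.061]
tool_rot: [-0.001, 0.992, -0.129, 0.0]
force: [-0.4, 9.7, 10.3]
grip_width: 0.0436
```

```bash
python3 -m crank '[[0,0,0.5,0],[0,0,0.5,0]]'
```

```text
time: 10.43
position: [0.4801, -0.1651, 0.0605]
tool_rot: [-0.001, 0.992, -0.129, 0.0]
force: [0.1, 9.8, 11.2]
grip_width: 0.0434
```

```bash
python3 -m crank '[[0,0,0.5,0],[0,0,0.5,0]]'
```

```text
time: 10.6
position: [0.4802, -0.1651, 0.0603]
tool_rot: [-0.001, 0.992, -0.129, 0.0]
force: [-1.1, 10.8, 14.0]
grip_width: 0.0435
```

```bash
python3 -m crank '[[0,0,0.5,0],[0,0,0.5,0]]'; python3 - <<'E'
from rig import bot
from h import *
c=bot.camera("wrist"); cv2.imwrite("pics/w7.png",cv2.resize(c["frame"][160:340,180:400,::-1],None,fx=3.6,fy=3.3)); np.savez("w7.npz",**c)
E
```

```text
time: 10.77
position: [0.4801, -0.1651, 0.0602]
tool_rot: [-0.001, 0.992, -0.129, 0.0]
force: [-2.7, 11.2, 22.5]
grip_width: 0.0436
```

View pics/w7.png

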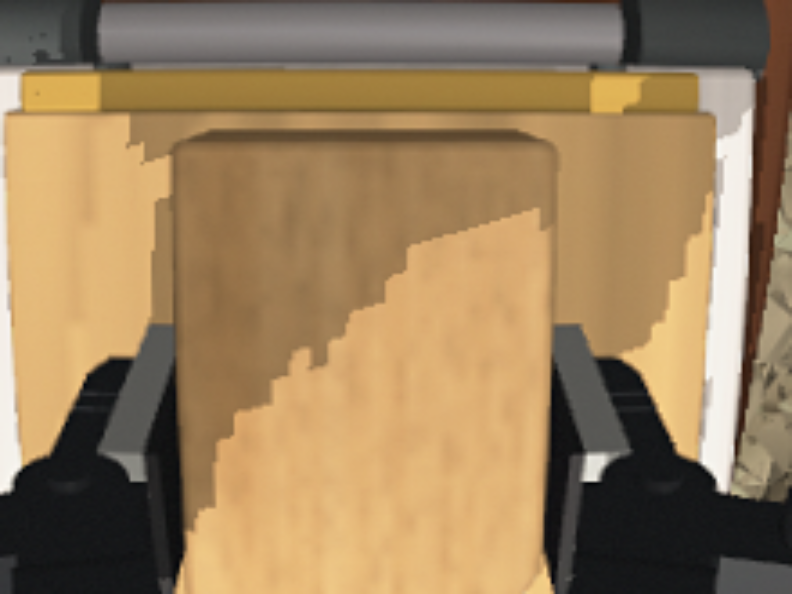

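```bash
cat > gap.py <<'E'
from h import *
import sys
def plane(c,uv,P=np.array([.4892,-.1285,.0475]),yaw=np.radians(-104.8),th=np.radians(13.9)):
    ex=np.array([np.cos(yaw)*np.cos(th),np.sin(yaw)*np.cos(th),np.sin(th)]);ey=np.array([-np.sin(yaw),np.cos(yaw),0]);n=np.cross(ex,ey)
    d=fray(c,uv);o=cen(c);X=o+d*(((P-o)@n)/(d@n))[:,None]
    return np.c_[(X-P)@ex,(X-P)@ey]*1000
E
python3 - <<'E'
from gap import *
c=load("w7")
f=lambda x,y:(180+(x+.5)/3.6-.5,160+(y+.5)/3.3-.5)
print(plane(c,[f(212,129),f(518,129),f(212,112),f(518,113),f(8,112),f(714,114)]).round(1))
E
```

```text
[[  3.1 -20.6]
 [  3.2  21.7]
 [  0.6 -20.5]
 [  0.8  21.7]
 [  0.4 -50. ]
 [  0.7  50. ]]
```

```bash
python3 -m crank '[[0,-1,-0.3,0],[0,-1,-0.3,0]]'
```

```text
time: 10.98
position: [0.4802, -0.165, 0.0602]
tool_rot: [0.0, 0.992, -0.129, 0.0]
force: [-2.9, 3.0, 15.5]
grip_width: 0.0437
```

```bash
python3 -m crank '[[0,-1,0.2,0],[0,-1,0.2,0]]'
```

```text
time: 11.15
position: [0.4805, -0.1647, 0.0601]
tool_rot: [0.0, 0.992, -0.128, 0.0]
force: [-4.9, -1.1, 15.6]
grip_width: 0.0438
```

```bash
python3 -m crank '[[0,-1,0.2,0],[0,-1,0.2,0]]'
```

```text
time: 11.32
position: [0.4811, -0.1639, 0.06]
tool_rot: [0.001, 0.992, -0.128, 0.001]
force: [-3.6, -2.6, 16.1]
grip_width: 0.0435
```

```bash
python3 -m crank '[[0,-1,0.25,0],[0,-1,0.25,0]]'; python3 - <<'E'
from rig import bot
from h import *
c=bot.camera("wrist"); cv2.imwrite("pics/w8.png",cv2.resize(c["frame"][160:340,180:400,::-1],None,fx=3.6,fy=3.3)); np.savez("w8.npz",**c)
E
```

```text
time: 11.48
position: [0.4816, -0.1631, 0.0598]
tool_rot: [0.001, 0.992, -0.128, 0.001]
force: [-2.9, -3.1, 15.4]
grip_width: 0.0437
```

View pics/w8.png

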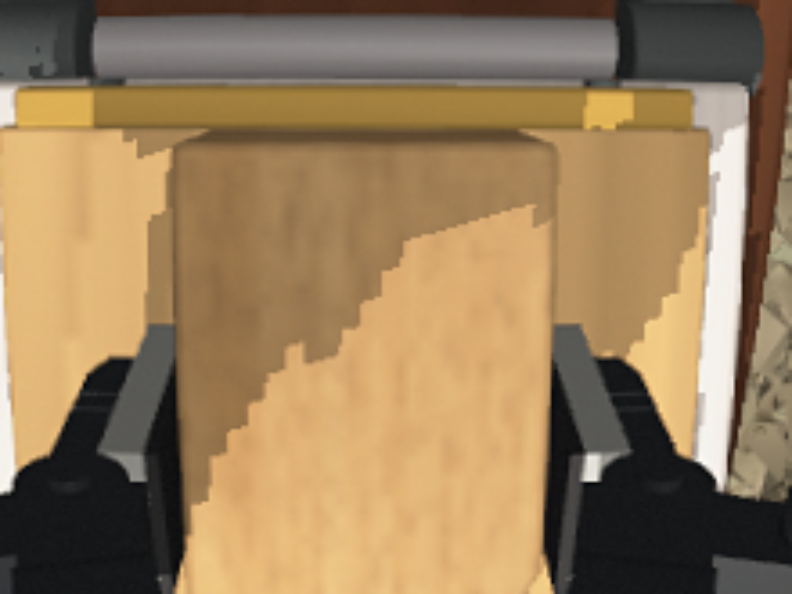

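```bash
python3 -m crank '[[0,-0.7,0.15,0],[0,-0.7,0.15,0]]'
```

```text
time: 11.7
position: [0.4818, -0.1626, 0.0596]
tool_rot: [0.001, 0.992, -0.128, 0.001]
force: [-3.0, -5.9, 15.0]
grip_width: 0.0442
```

```bash
python3 -m crank '[[0,-0.7,0.1,0],[0,-0.7,0.1,0]]'
```

```text
time: 11.87
position: [0.4819, -0.1626, 0.0597]
tool_rot: [0.001, 0.992, -0.128, 0.001]
force: [-4.8, -9.3, 16.3]
grip_width: 0.0432
```

```bash
python3 -m crank '[[0,0.4,0,0],[0,0.4,0,0],[0,0.4,0,0],[0,0.4,0,0],[0,0.4,0,0],[0,0.4,0,0]]'; python3 -m crank '[[0,0,0,0],[0,0,0,0],[0,0,0,0],[0,0,0,0],[0,0,0,0],[0,0,0,0]]'; python3 - <<'E'
from rig import bot
from h import *
c=bot.camera("wrist"); cv2.imwrite("pics/w9.png",cv2.resize(c["frame"][160:340,180:400,::-1],None,fx=3.6,fy=3.3)); np.savez("w9.npz",**c)
c=bot.camera("scene"); cv2.imwrite("pics/s9.png",cv2.resize(c["frame"][200:265,270:350,::-1],None,fx=8,fy=8,interpolation=cv2.INTER_CUBIC))
s=bot.observe();print(s["force"],s["position"],np.degrees(2*np.arctan2(s["tool_rot"][2],s["tool_rot"][1]))-90)
E
```

```text
time: 12.37
position: [0.4818, -0.1626, 0.0596]
tool_rot: [0.001, 0.992, -0.128, 0.001]
force: [-4.1, -6.2, 16.1]
grip_width: 0.0438
time: 12.87
position: [0.4818, -0.1626, 0.0596]
tool_rot: [0.001, 0.992, -0.128, 0.001]
force: [-3.3, -5.7, 15.9]
grip_width: 0.0434
[-4.49863376 -5.43404556 15.90733281] [ 0.4818496  -0.16264326  0.05965011] -104.7572952843494
```

View pics/w9.png

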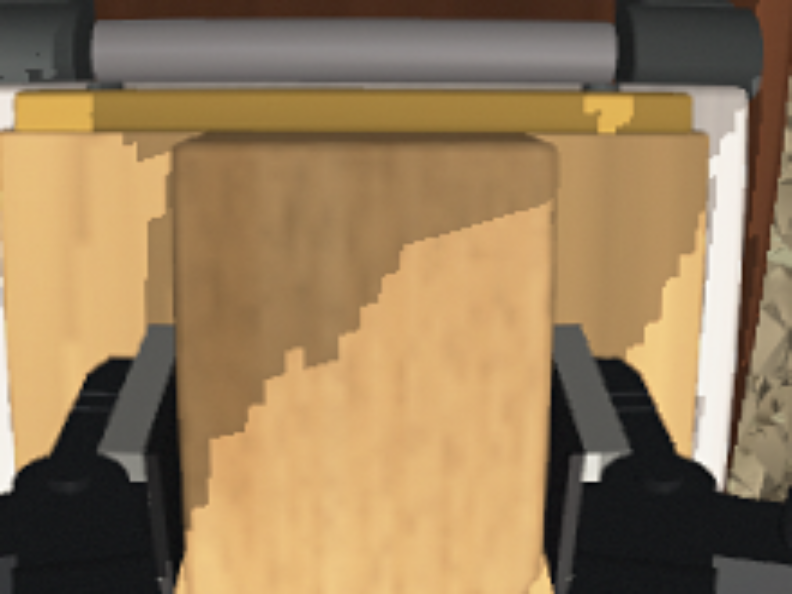

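View pics/s9.png

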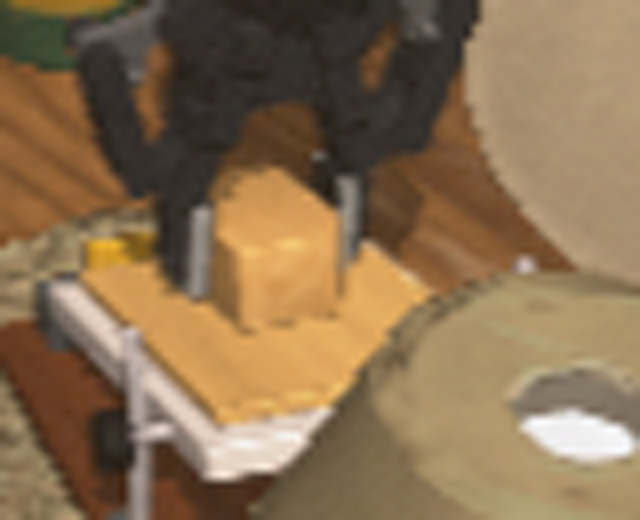

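The lower end touches the strip at about crop row 130, with no gap. The block lies flush and centred, and the readings are steady.

```bash
python3 - <<'E'
from rig import bot
print(bot.hand_in()); s=bot.observe(); print(s["time"],s["force"],s["grip_width"])
E
```

```text
the job is handed in; nothing more can be done
None
the job is handed in; nothing more can be done
```

The maple block is lying on the sloping face, still gripped and pressed down, and I handed the job in at about 12.9 s. No verdict was reported.

**What I did:** I gripped the block across its 44 mm width at 20 N and lifted it clear. The moves cannot tilt the tool, so I pressed the block's upper end onto the face. It pivoted in the pads until it was flush with the slope, which I measured at about 14°. Then I slid it about 2.5 mm down until it met the brass stop.

**Last checks:**
- **Flushness:** The upward force held near 10 N while the block pivoted, then jumped to 22 N when it seated. I judged flushness from that and from the expected drop while sliding, because the camera views do not show the underside directly.
- **Stop contact:** The wrist image shows no gap at the brass strip, and the tool stopped moving with rising side force when it got there.
- **Position and direction:** The middle of the block was about 0.5 mm from the middle of the face, measured just before the final slide. The tool's yaw matches the slope direction to within about 0.2°.
- **Push and grip:** The measured force was steady at about (-4, -6, 16) N, roughly 17 N in total, with the fingers 43–44 mm apart.
- **Bystanders:** I did not touch the rosin, sanding block or varnish jar, but I did not re-measure their positions at the end.

The top and scene views disagreed with the wrist view by about 1 to 2 pixels (about 1° in tilt). I relied mainly on the wrist view, and the heights at first contact and at seating both came out as it predicted.

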